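Push the long stop bar home

TASK

Before anyone works on the engine, switch the bench supply off: two bar switches lie on the bench, and the one with the long bar is the stop. Press the long bar down near the middle of its length, so that both ends go down evenly, until it is fully home and stays down, then let go. Leave the short bar (the lamp switch) up.

Things in the scene. Friction and masses are not known exactly. Their poses are not given: they have to be found in the camera images.
- stop_bar_mid (a point): Middle of the top of the LONG bar: steel with black rubber strip, 160 mm long (along this frame's y), 22 wide; top 59 mm above the bench when up, 42 when fully down. Two end arms join it to a hinge line parallel to it, 60 mm behind (+x) and 43 mm above the bench. Fixed grey housing 190 mm long behind: front face 70 mm behind the bar's middle, top 58 mm up. Unit's yaw within 15 degrees.
- stop_bar (a joint): Swing of the long bar about its hinge, rad: 0 fully up, 0.28 fully down at the stop (the bar has dropped 17 mm). Starts between 0 and 0.05. Stiff: about 9 N at the bar moves it; no return spring, it stays where it is left. Beware: an engine, 0.45 m high, stands at world x over 0.46, y under 0.03 m: swing past it close to the base. A 0.26 m housing is at x 0.36 to 0.51, y 0.02 to 0.14.
- stop_bar_rock (a joint): Rocking of the long bar, rad: 0 level, positive when the end on the +y side of stop_bar_mid is higher. It is sprung to level (4 N m per rad): 9 N pressed 31 mm off the middle rocks it 0.07 rad, which sets one end 11 mm lower than the other. It levels again when let go.
- lamp_bar (a joint): Swing of the SHORT bar (80 mm long, same build, on a 110 mm long unit in front of or behind the long one) about its hinge, rad: 0 fully up, 0.28 fully down. It starts at 0 and must stay up. A cabinet over 0.5 m high stands left of both, at world y over 0.33 m where x is over 0.55 m.

How it is judged:
At the end, for the whole second after the job is handed in: The long bar is down and stays down (swing over 0.24 of 0.28 rad), level within 0.03 rad, and the short bar is still up (swing under 0.05 rad) (value of joint stop_bar above 0.24 rad and value of joint stop_bar_rock between -0.03 and 0.03 rad and value of joint lamp_bar below 0.05 rad); the robot touches nothing.
It fails at once if the long bar rocks by more than 0.07 rad: its ends do not go down evenly (11 mm apart) (value of joint stop_bar_rock above 0.07 rad or value of joint stop_bar_rock below -0.07 rad).
It fails at once if the short bar is pressed (swing over 0.1 rad) (value of joint lamp_bar above 0.1 rad).
It also fails if it takes over 29 s, if anything falls off the work surface, if the arm or the gripper's body presses on something with over 40 N, if the wrist force passes 120 N, or if a joint passes its speed limit or range.

ROBOT

A 6-joint arm with a two-finger parallel gripper is mounted at the origin on the work surface; the furniture and walls round the work are solid. World frame = base frame: x ahead of the robot, y to its left, z up, the work surface at z = 0. Lengths are in m, angles in rad, forces in N, time in s.
With the tool pointing down it reaches from about 0.35 to 0.975 m from the base axis. Payload 4.9 kg.
Tool frame: the origin (TCP) lies at the very end of the fingers, on their centre line; the grasp point (between the pads) lies manip.grip_point_offset behind it (manip.grip_point_offset is the distance from the TCP to the grasp point, in m); z points along the fingers, y is the line along which they close (so a half turn about z gives the same grasp; the last joint's range is limited). The gripper opens to 85 mm and grips with 20 to 120 N. Pads are 22 mm wide; open, the fingers measure 114 mm over their backs; the gripper's body (76 mm by 85 mm) begins 54 mm behind the grasp point. The pads swing forward as they close: fully open they stand 13 mm farther back than shut.
Start: joints at [-1.36, 0.053, 1.613, -0, 1.476, -0.119], TCP at [0.202, -0.591, 0.231] pointing down, gripper open.
Joint ranges: [-3.01, 3.01], [-1.01, 2.22], [0.06, 2.58], [-1.02, 4.17], [0.09, 2.62], [-3.14, 3.14]. Speed limits (rad/s): [2.57, 2.57, 3.14, 3.14, 3.14, 3.14].

INTERFACE

Orientations are given as a unit quaternion [w, x, y, z].
In Python, from plant import manip gives the robot as it stands.
- The arm moves only by the shell command python3 -m crank 'ROWS' [OPENING]. ROWS is JSON, a list of rows, each an object of numbers: "x", "y", "z": the shift along the tool's x, y, z in cm; "turn": the turn about the tool's z in rad. In form: [{"x": .., "y": .., "z": .., "turn": ..}, ...]. A call has 1 to 5 rows; each row shifts and turns the commanded pose from where the row before left it, along the tool's axes as they then stand; what a row does not reach is not made up. A row lasts 1/10 s, in which the tool goes at most 50 mm and 8.59 degrees, less where a joint would pass 70% of its speed; a pose out of reach is approached as far as the arm can. A call with a gripper value outside its range is refused whole. OPENING is the opening in per cent of the stroke, from 0 (shut) to 100 (fully open), set as the call begins (- or left out, the last holds). The fingers move at their own pace and stop on an object; the grip force is fixed at half the most. Time passes only in rows, so rows that do not move let the fingers close. It gives the time, the measured TCP pose, the force, the opening and the grip force at its end, in the units of the state.
- manip.state(): the state, without advancing time (a new reading comes with each control period).
- manip.grab_frame(name): name is "scene" or "top"; returns (picture, depth): 420x560x3 uint8, red, green, blue; 420x560 float32, m along the optical axis (not along the pixel's ray), 0 where there is no reading.
- manip.camera_model(name): a dict with "mtx" (3x3 intrinsics, pixels), "world_to_cam" (4x4, takes a point from world to camera coordinates). Camera axes: x right, y down, z forward; pixel columns grow to the right and rows downward; lengths in m; the calibration is good to about 2 mm. A picture is of the moment at which its call begins. camera_model takes no time and is no camera call.
- manip.job_done(): hands the job in; it is judged then, once.
The state is a dict: "time": time; "joint_pos": joint angles; "joint_vel": joint speeds; "joint_efforts": joint torques, N m; "tool_pos": TCP position; "tool_rot": TCP orientation; "contact_force": force on the tool from outside, world axes, zero at the start; "ft_torque": the same for the moment, N m; "gripper_width": opening from 0.0 (shut) to 1.0 (fully open); "grasp_force": force on a finger pad.
Only numpy, scipy, OpenCV 4.12 (cv2) and the standard library are available. Lean on these libraries where they do the work, as an engineer would, in place of code of your own. Each camera call takes 0.05 s, during which the arm holds its last target. There are 200 camera calls.

## Working session

There is one attempt and no reset: what is moved stays moved. The work goes in short steps, Python scripts to look and compute and a shell command to move; the robot and the scene stay as the last step left them, time stands still between calls to the robot, and variables do not carry over. Pictures are saved under pics/ and viewed, at most 10 in all, crops included, and the job is handed in when it is done.

```bash
mkdir -p pics; cat > h.py <<'E'
import numpy as np,cv2
from plant import manip
def grab(n):
    p,d=manip.grab_frame(n); c=manip.camera_model(n)
    K=np.array(c["mtx"]);T=np.linalg.inv(np.array(c["world_to_cam"]))
    v,u=np.mgrid[:420,:560]
    P=np.stack([(u-K[0,2])/K[0,0]*d,(v-K[1,2])/K[1,1]*d,d,np.ones_like(d)],-1)@T.T
    P=P[...,:3]; P[d==0]=np.nan
    return p,d,P
E
python3 - <<'E'
from h import *
for n in("scene","top"):
    p,d,P=grab(n); np.save(n+".npy",P); cv2.imwrite(f"pics/{n}0.png",p[...,::-1])
s=manip.state(); print(s, manip.grip_point_offset)
E
```

```text
{'time': 0.1, 'joint_pos': array([-1.35996456e+00,  5.33109641e-02,  1.61413696e+00, -1.22239464e-05,
        1.47603546e+00, -1.19031071e-01]), 'joint_vel': array([ 1.43754387e-03, -9.40877685e-05, -2.79348385e-03,  3.57425984e-04,
       -8.08103996e-04, -1.49580797e-03]), 'joint_efforts': array([-5.34399587e-04, -3.94905889e+01, -3.71364284e+01, -1.22368897e-04,
        3.91806301e-03, -2.28465524e-05]), 'tool_pos': array([ 0.20230542, -0.59075477,  0.23018528]), 'tool_rot': array([-9.44093774e-04,  9.86429081e-01,  1.64185184e-01, -4.94551086e-05]), 'contact_force': array([0.93585377, 0.56551478, 0.31920321]), 'ft_torque': array([-0.00886674, -0.0359701 , -0.00034539]), 'grasp_force': 0.0, 'gripper_width': 1.000143729035395} 0.0187
```

View pics/scene0.png

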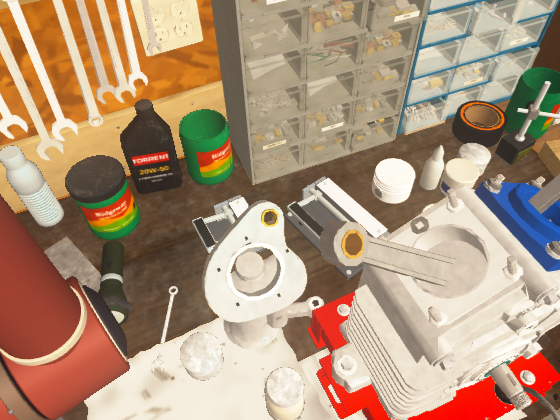

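View pics/top0.png

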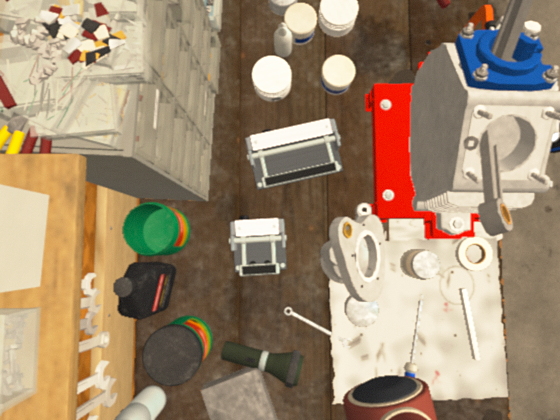

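The top view has the long unit at about (295,152), with its black-strip bar running from (260,183) to (340,166). The short unit is at (258,247), nearer the base, and its bar is at (262,268). The engine is to the right.

```bash
python3 - <<'E'
from h import *
P=np.load("top.npy"); im=cv2.imread("pics/top0.png")
c=cv2.resize(im[100:290,210:370],None,fx=3.7,fy=3.1,interpolation=cv2.INTER_CUBIC); cv2.imwrite("pics/crop.png",c)
g=im.max(2)
for name,(u0,u1,v0,v1) in dict(long=(240,350,110,195),short=(222,295,212,285)).items():
    Q=P[v0:v1,u0:u1]; G=g[v0:v1,u0:u1]; z=Q[...,2]
    m=((z>.03)&(z<.075)&(G<50)).astype(np.uint8)
    n,l,st,_=cv2.connectedComponentsWithStats(m); k=1+st[1:,4].argmax(); M=l==k
    r=cv2.minAreaRect(Q[M][:,:2].astype(np.float32)*1000)
    print(name,M.sum(),st[k],"rect mm",r,"zmed",np.median(z[M]),np.percentile(z[M],[5,95]), cv2.boxPoints(r).round().tolist())
    m=(z>.035)&(z<.08); r=cv2.minAreaRect(Q[m][:,:2].astype(np.float32)*1000); print(" unit",r)
# heights around
Q=P[100:300,180:380]
for x in np.arange(.4,.9,.04):
    print(round(x,2),[ (lambda s: round(float(s.max()),2) if s.size else -1)(P[...,2][(abs(P[...,0]-x)<.02)&(abs(P[...,1]-y)<.02)]) for y in np.arange(.4,-.13,-.04)])
E
```

```text
long 141 [ 53  54  42  14 141] rect mm ((610.466552734375, 142.47024536132812), (10.866606712341309, 85.4542465209961), 12.188382148742676) zmed 0.05902272916637996 [0.05669539 0.0614985 ] [[596.0, 183.0], [614.0, 100.0], [625.0, 102.0], [607.0, 185.0]]
 unit ((653.5729370117188, 180.85797119140625), (122.3973388671875, 195.6549835205078), 12.192172050476074)
short 42 [39 54 14  6 42] rect mm ((413.818603515625, 236.07723999023438), (25.891321182250977, 10.018121719360352), 89.87825012207031) zmed 0.059749847792214095 [0.0571274  0.06202845] [[409.0, 223.0], [419.0, 223.0], [419.0, 249.0], [409.0, 249.0]]
 unit ((461.543701171875, 257.8699951171875), (113.72236633300781, 121.54808807373047), 89.67974853515625)
0.4 [0.59, 0.01, 0.01, 0.06, 0.06, 0.06, 0.01, 0.24, 0.24, 0.19, 0.01, 0.09, 0.09, 0.01]
0.44 [0.59, 0.01, 0.06, 0.06, 0.06, 0.06, 0.01, 0.26, 0.24, 0.16, 0.13, 0.09, 0.09, 0.01]
0.48 [0.6, 0.01, 0.06, 0.06, 0.06, 0.06, 0.0, 0.26, 0.24, 0.19, 0.13, 0.41, 0.41, 0.17]
0.52 [0.6, 0.01, 0.06, 0.06, 0.06, 0.06, 0.0, 0.25, 0.23, 0.18, 0.08, 0.41, 0.41, 0.32]
0.56 [0.56, 0.53, 0.0, 0.01, 0.06, 0.01, 0.0, 0.0, 0.0, 0.07, 0.09, 0.36, 0.37, 0.34]
0.6 [0.57, 0.57, 0.0, 0.01, 0.06, 0.06, 0.06, 0.06, 0.06, 0.07, 0.08, 0.4, 0.4, 0.36]
0.64 [0.58, 0.58, 0.0, 0.06, 0.06, 0.05, 0.06, 0.06, 0.06, 0.01, 0.08, 0.4, 0.4, 0.37]
0.68 [0.58, 0.57, 0.01, 0.06, 0.06, 0.06, 0.06, 0.06, 0.06, 0.07, 0.08, 0.39, 0.39, 0.38]
0.72 [-1, 0.5, 0.01, 0.01, 0.04, 0.06, 0.06, 0.06, 0.06, 0.08, 0.09, 0.36, 0.41, 0.41]
0.76 [-1, 0.45, 0.01, 0.01, 0.06, 0.05, 0.01, 0.0, 0.01, 0.08, 0.09, 0.35, 0.43, 0.43]
0.8 [-1, 0.39, 0.37, 0.06, 0.06, 0.06, 0.01, 0.07, 0.07, 0.08, 0.08, 0.24, 0.14, 0.32]
0.84 [-1, 0.25, 0.32, 0.05, 0.06, 0.06, 0.01, 0.07, 0.07, 0.06, 0.01, 0.01, 0.14, 0.24]
0.88 [-1, 0.24, 0.07, 0.01, 0.07, 0.12, 0.01, 0.01, 0.0, 0.01, 0.01, 0.01, 0.01, 0.24]
```

View pics/crop.png

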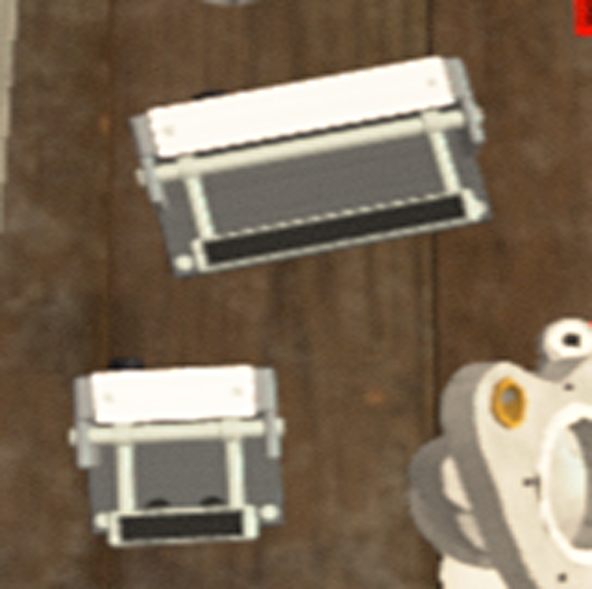

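The crop shows the long rubber strip from about (205,253) to (465,205), and the white-topped housing from (140,120) to (460,75). I'll pin down the bar's middle by casting rays onto known heights.

```bash
python3 - <<'E'
from h import *
im=cv2.imread("pics/top0.png"); c=manip.camera_model("top");K=np.array(c["mtx"]);T=np.linalg.inv(np.array(c["world_to_cam"]))
def ray(u,v,z):
    d=T[:3,:3]@np.linalg.inv(K)@[u,v,1]; o=T[:3,3]; return (o+d*(z-o[2])/d[2])
g=im.max(2).astype(int)
def blob(mask,u0,v0,z,name):
    mask=mask.astype(np.uint8); n,l,st,ce=cv2.connectedComponentsWithStats(mask,connectivity=4); k=1+st[1:,4].argmax()
    pts=np.argwhere(l==k); W=np.array([ray(u+u0,v+v0,z)[:2]*1000 for v,u in pts],np.float32)
    r=cv2.minAreaRect(W); m=W.mean(0); a=cv2.PCACompute(W,None)[1][0]
    print(name,len(pts),"rect",r,"mean",m,"yaw",np.degrees(np.arctan2(-a[0]*np.sign(a[1]),abs(a[1]))))
for t in (50,65,80): blob(g[160:190,255:345]<t,255,160,.059,f"strip<{t}")
for t in (200,225): blob(g[110:150,240:350]>t,240,110,.058,f"housing>{t}")
for t in(50,65):blob(g[258:278,235:290]<t,235,258,.059,"short strip")
for a in((197,256),(472,205),(143,177),(480,120)): print(a,ray(210+a[0]/3.7-.4,100+a[1]/3.1-.4,.059))
E
```

```text
strip<50 141 rect ((610.3162231445312, 142.64285278320312), (10.501169204711914, 85.15093231201172), 12.339317321777344) mean [611.1953  136.45695] yaw 13.621395
strip<65 415 rect ((604.4169311523438, 169.6492919921875), (12.270854949951172, 141.3870086669922), 12.34070110321045) mean [604.4394  169.55673] yaw 12.376806
strip<80 456 rect ((604.35791015625, 169.60272216796875), (13.602663040161133, 143.23216247558594), 12.466628074645996) mean [604.4286  169.65865] yaw 12.472874
housing>200 1275 rect ((687.43017578125, 187.85479736328125), (32.921302795410156, 169.2213897705078), 12.347949028015137) mean [687.44543 187.69505] yaw 12.414567
housing>225 1229 rect ((687.5285034179688, 187.62454223632812), (31.884376525878906, 166.62442016601562), 12.439589500427246) mean [687.3998  187.66803] yaw 12.387898
short strip 42 rect ((413.8109130859375, 236.082763671875), (25.86985206604004, 9.865249633789062), 89.62747192382812) mean [413.18307 233.64183] yaw 7.186028
short strip 195 rect ((412.59649658203125, 253.98275756835938), (11.93459415435791, 62.21384048461914), 2.9614498615264893) mean [412.65686 254.0876 ] yaw 2.744614
(197, 256) [0.58747808 0.24524115 0.059     ]
(472, 205) [0.62046448 0.09372501 0.059     ]
(143, 177) [0.64019798 0.2749881  0.059     ]
(480, 120) [0.67745501 0.08829893 0.059     ]
```

The long bar's middle is at (0.604, 0.170, 0.059), with a yaw of 12.4°. Next I shut the gripper, lift with a turn of about +0.113 rad to align with the bar, and retract toward the base.

```bash
python3 -m crank '[{"z":-4.5,"turn":0.113},{"z":-4.5},{"z":-4.0},{"y":-4.7},{"y":-4.7}]' 0; python3 -m crank '[{"y":-4.7},{"y":-4.7},{"y":-4.7},{},{}]'
```

```text
schema error: expected keys x, y, z, turn
schema error: expected keys x, y, z, turn
```

```bash
python3 -m crank '[{"x":0,"y":0,"z":-4.5,"turn":0.113},{"x":0,"y":0,"z":-4.5,"turn":0},{"x":0,"y":0,"z":-4.0,"turn":0},{"x":0,"y":-4.7,"z":0,"turn":0},{"x":0,"y":-4.7,"z":0,"turn":0}]' 0; python3 -m crank '[{"x":0,"y":-4.7,"z":0,"turn":0},{"x":0,"y":-4.7,"z":0,"turn":0},{"x":0,"y":-4.7,"z":0,"turn":0},{"x":0,"y":0,"z":0,"turn":0},{"x":0,"y":0,"z":0,"turn":0}]'
```

```text
time: 0.6
tool_pos: [0.1821, -0.4996, 0.3624]
tool_rot: [0.001, 0.994, 0.108, 0.0]
contact_force: [0.0, 0.0, 1.1]
gripper_width: 0.135
grasp_force: 0.0
time: 1.1
tool_pos: [0.1518, -0.3612, 0.3615]
tool_rot: [0.001, 0.994, 0.108, 0.0]
contact_force: [-0.2, -0.4, 0.4]
gripper_width: 0.003
grasp_force: 0.0
```

```bash
python3 -m crank '[{"x":3.7,"y":-2.3,"z":0,"turn":0},{"x":3.7,"y":-2.3,"z":0,"turn":0},{"x":3.7,"y":-2.3,"z":0,"turn":0},{"x":3.7,"y":-2.3,"z":0,"turn":0},{"x":3.7,"y":-2.3,"z":0,"turn":0}]'; python3 -m crank '[{"x":3.7,"y":-2.3,"z":0,"turn":0},{"x":0,"y":0,"z":0,"turn":0},{"x":0,"y":0,"z":0,"turn":0}]'
```

```text
time: 1.6
tool_pos: [0.3094, -0.2092, 0.3609]
tool_rot: [-0.0, 0.994, 0.108, -0.0]
contact_force: [0.5, -0.9, 1.0]
gripper_width: 0.002
grasp_force: 0.0
time: 1.9
tool_pos: [0.34, -0.1792, 0.3606]
tool_rot: [-0.001, 0.994, 0.11, -0.001]
contact_force: [-0.3, -0.2, 0.1]
gripper_width: 0.001
grasp_force: 0.0
```

```bash
python3 -m crank '[{"x":1.8,"y":-4.2,"z":0,"turn":0},{"x":1.8,"y":-4.2,"z":0,"turn":0},{"x":1.8,"y":-4.2,"z":0,"turn":0},{"x":1.8,"y":-4.2,"z":0,"turn":0},{"x":0.8,"y":-4.6,"z":0,"turn":0}]'; python3 -m crank '[{"x":0.8,"y":-4.6,"z":0,"turn":0},{"x":0.8,"y":-4.6,"z":0,"turn":0},{"x":0.8,"y":-4.6,"z":0,"turn":0},{"x":0,"y":0,"z":0,"turn":0},{"x":0,"y":0,"z":0,"turn":0}]'; python3 - <<'E'
from h import *
print(manip.state()["joint_pos"].round(3))
E
```

```text
time: 2.4
tool_pos: [0.3718, 0.0468, 0.3608]
tool_rot: [0.0, 0.994, 0.106, -0.0]
contact_force: [0.6, 0.5, -0.3]
gripper_width: 0.002
grasp_force: 0.0
time: 2.9
tool_pos: [0.3654, 0.1864, 0.3608]
tool_rot: [0.0, 0.994, 0.108, -0.001]
contact_force: [0.2, 0.6, 0.0]
gripper_width: -0.001
grasp_force: 0.0
[ 2.900e-01 -5.220e-01  1.884e+00 -1.000e-03  1.781e+00  1.644e+00]
```

```bash
python3 -m crank '[{"x":4.5,"y":1.3,"z":0,"turn":0},{"x":4.5,"y":1.3,"z":0,"turn":0},{"x":4.5,"y":1.3,"z":0,"turn":0},{"x":4.5,"y":1.3,"z":0,"turn":0},{"x":4.5,"y":1.3,"z":0,"turn":0}]';python3 -m crank '[{"x":0,"y":0,"z":4,"turn":0},{"x":0,"y":0,"z":4,"turn":0},{"x":0,"y":0,"z":0,"turn":0}]'; python3 - <<'E'
from h import *
s=manip.state();print(s["joint_pos"].round(3),s["contact_force"])
a,d,_=grab("scene");b,d,P=grab("top");np.save("top1.npy",P)
cv2.imwrite("pics/two.png",cv2.resize(np.hstack([a,b])[...,::-1],(800,300),interpolation=cv2.INTER_AREA))
E
```

```text
time: 3.4
tool_pos: [0.6015, 0.1675, 0.3609]
tool_rot: [0.0, 0.994, 0.105, -0.0]
contact_force: [0.4, 1.1, 0.3]
gripper_width: 0.0
grasp_force: 0.0
time: 3.7
tool_pos: [0.5965, 0.1675, 0.2728]
tool_rot: [0.001, 0.994, 0.106, -0.007]
contact_force: [0.1, -0.5, -0.6]
gripper_width: -0.001
grasp_force: 0.0
[ 1.540e-01  2.800e-02  1.569e+00 -1.000e-03  1.558e+00  1.513e+00] [ 0.0879063  -0.47290502 -0.57893225]
```

View pics/two.png

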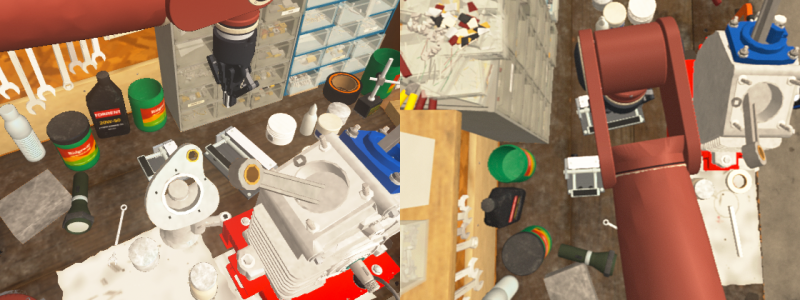

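The scene view has the shut gripper hanging clear above the long unit. In the top view the wrist fork's right tine, at about (685,110), runs close beside the engine. I'll measure that clearance before going down.

```bash
python3 - <<'E'
from h import *
P=np.load("top1.npy"); P0=np.load("top.npy")
new=(P[...,2]-P0[...,2]>.05)
for x in np.arange(.36,.9,.04):
    m=(abs(P[...,0]-x)<.02)&new&(P[...,2]>.3); q=P[m]
    e=P0[(abs(P0[...,0]-x)<.02)&(P0[...,1]<.2)&(P0[...,2]>.15)&(P0[...,1]>-.2)]
    print(round(x,2),"arm y",q[:,1].min().round(3) if len(q) else None,q[:,1].max().round(3) if len(q) else None,"z",np.percentile(q[:,2],[1,50,99]).round(2) if len(q) else None,"eng ymax(z>.3)",e[e[:,2]>.3][:,1].max().round(3) if (e[:,2]>.3).any() else None, "zmax", e[:,2].max().round(2) if len(e) else None)
a,d,S=grab("scene"); 
w=S.reshape(-1,3); S0=np.load("scene.npy").reshape(-1,3)
n=(np.abs(w-S0).max(1)>.05)&(w[:,2]>.2)&(w[:,0]>.3)&(w[:,0]<.8)&(w[:,1]>-.1)&(w[:,1]<.3)
q=w[n]
for x in np.arange(.36,.8,.04):
    r=q[abs(q[:,0]-x)<.02]; print(round(x,2),len(r), r.min(0).round(3) if len(r) else '')
E
```

```text
0.36 arm y 0.08 0.183 z [0.59 0.63 0.64] eng ymax(z>.3) None zmax 0.21
0.4 arm y 0.086 0.187 z [0.58 0.62 0.63] eng ymax(z>.3) None zmax 0.24
0.44 arm y 0.09 0.202 z [0.57 0.61 0.62] eng ymax(z>.3) None zmax 0.26
0.48 arm y 0.09 0.209 z [0.58 0.6  0.61] eng ymax(z>.3) -0.04 zmax 0.41
0.52 arm y 0.096 0.215 z [0.52 0.6  0.6 ] eng ymax(z>.3) -0.041 zmax 0.41
0.56 arm y 0.102 0.231 z [0.42 0.58 0.6 ] eng ymax(z>.3) -0.04 zmax 0.37
0.6 arm y 0.103 0.235 z [0.35 0.6  0.6 ] eng ymax(z>.3) -0.041 zmax 0.4
0.64 arm y 0.107 0.23 z [0.57 0.59 0.6 ] eng ymax(z>.3) -0.042 zmax 0.4
0.68 arm y None None z None eng ymax(z>.3) -0.043 zmax 0.39
0.72 arm y None None z None eng ymax(z>.3) -0.044 zmax 0.41
0.76 arm y None None z None eng ymax(z>.3) -0.045 zmax 0.43
0.8 arm y None None z None eng ymax(z>.3) -0.102 zmax 0.32
0.84 arm y None None z None eng ymax(z>.3) None zmax 0.24
0.88 arm y None None z None eng ymax(z>.3) None zmax 0.24
0.36 2631 [0.34  0.076 0.541]
0.4 1888 [0.38  0.083 0.534]
0.44 1449 [0.42  0.089 0.522]
0.48 1371 [0.46  0.089 0.524]
0.52 961 [0.5   0.095 0.522]
0.56 2525 [0.54  0.102 0.333]
0.6 4603 [0.58  0.106 0.282]
0.64 195 [0.62  0.111 0.367]
0.68 0 
0.72 0 
0.76 0 
0.8 0
```

Clearance is ample: about 12 cm to the engine, and the forearm underside stays above the housing. Descending.

```bash
python3 -m crank '[{"x":0.2,"y":0,"z":4,"turn":0},{"x":0,"y":0,"z":4,"turn":0},{"x":0,"y":0,"z":4,"turn":0},{"x":0,"y":0,"z":3.5,"turn":0},{"x":0,"y":0,"z":3,"turn":0}]';python3 -m crank '[{"x":0,"y":0,"z":0.8,"turn":0},{"x":0,"y":0,"z":0,"turn":0},{"x":0,"y":0,"z":0,"turn":0},{"x":0,"y":0,"z":0,"turn":0}]'
```

```text
time: 4.35
tool_pos: [0.6024, 0.1719, 0.0984]
tool_rot: [-0.0, 0.994, 0.108, 0.002]
contact_force: [-0.2, -0.1, -0.3]
gripper_width: -0.001
grasp_force: 0.0
time: 4.75
tool_pos: [0.6026, 0.1725, 0.0918]
tool_rot: [-0.0, 0.994, 0.108, 0.003]
contact_force: [0.3, -0.2, -0.2]
gripper_width: -0.004
grasp_force: 0.0
```

```bash
python3 -m crank '[{"x":-0.2,"y":0.3,"z":1,"turn":0},{"x":0,"y":0,"z":1,"turn":0},{"x":0,"y":0,"z":0.5,"turn":0},{"x":0,"y":0,"z":0,"turn":0},{"x":0,"y":0,"z":0,"turn":0}]'
```

```text
time: 5.25
tool_pos: [0.5989, 0.1688, 0.0628]
tool_rot: [-0.0, 0.994, 0.108, -0.0]
contact_force: [-0.2, 0.4, 0.1]
gripper_width: 0.003
grasp_force: 0.0
```

```bash
python3 - <<'E'
from h import *
a,d,S=grab("scene"); cv2.imwrite("pics/s2.png",cv2.resize(a[150:300,180:400],None,fx=3.4,fy=3.4,interpolation=cv2.INTER_CUBIC)[...,::-1])
E
```

```text
(no output)
```

View pics/s2.png

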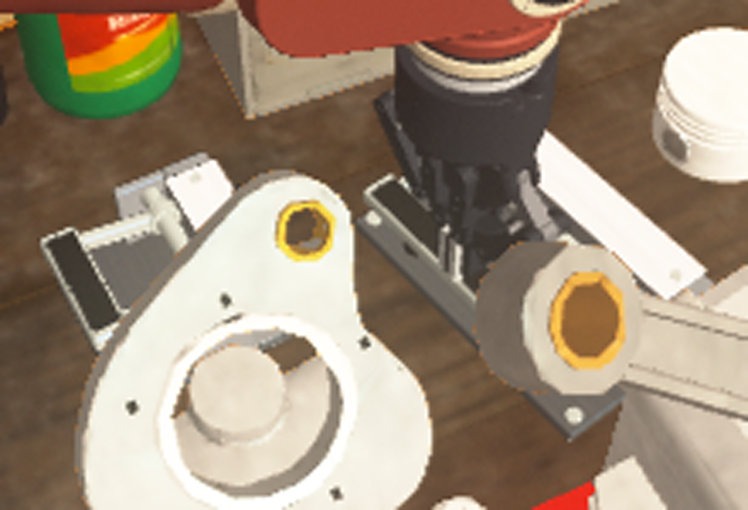

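The shut fingers, at about (470,240) in the crop, stand just over the middle of the long bar. The short bar is untouched at (85,280). Pressing now in small steps.

```bash
python3 -m crank '[{"x":0,"y":0,"z":0.3,"turn":0},{"x":0,"y":0,"z":0.3,"turn":0},{"x":0,"y":0,"z":0.2,"turn":0},{"x":0,"y":0,"z":0.2,"turn":0},{"x":0,"y":0,"z":0,"turn":0}]'; python3 -c "
from plant import manip; print(manip.state()['ft_torque'])"
```

```text
time: 5.8
tool_pos: [0.5989, 0.1688, 0.0545]
tool_rot: [0.0, 0.994, 0.108, -0.001]
contact_force: [-4.9, -1.6, 6.8]
gripper_width: 0.004
grasp_force: 3.8
[-0.15417313  0.72003237 -0.02912352]
```

```bash
python3 -m crank '[{"x":0,"y":0,"z":0.2,"turn":0},{"x":0,"y":0,"z":0.2,"turn":0},{"x":0,"y":0,"z":0.2,"turn":0},{"x":0,"y":0,"z":0.2,"turn":0},{"x":0,"y":0,"z":0,"turn":0}]'; python3 -m crank '[{"x":0,"y":0,"z":0.1,"turn":0},{"x":0,"y":0,"z":0.1,"turn":0},{"x":0,"y":0,"z":0.1,"turn":0},{"x":0,"y":0,"z":0,"turn":0}]'
```

```text
time: 6.3
tool_pos: [0.598, 0.1686, 0.0458]
tool_rot: [0.0, 0.994, 0.108, -0.002]
contact_force: [-6.9, -2.0, 6.7]
gripper_width: -0.001
grasp_force: 4.1
time: 6.7
tool_pos: [0.5979, 0.1686, 0.0428]
tool_rot: [0.0, 0.994, 0.108, -0.002]
contact_force: [-6.6, -2.1, 7.7]
gripper_width: 0.001
grasp_force: 4.4
```

```bash
for i in 1; do python3 -m crank '[{"x":0,"y":0,"z":0.1,"turn":0},{"x":0,"y":0,"z":0.1,"turn":0},{"x":0,"y":0,"z":0,"turn":0}]'; python3 -m crank '[{"x":0,"y":0,"z":0.1,"turn":0},{"x":0,"y":0,"z":0.1,"turn":0},{"x":0,"y":0,"z":0,"turn":0}]'; done
```

```text
time: 7.0
tool_pos: [0.598, 0.1686, 0.042]
tool_rot: [0.0, 0.994, 0.108, -0.002]
contact_force: [-9.7, -3.7, 13.2]
gripper_width: 0.002
grasp_force: 7.7
time: 7.3
tool_pos: [0.5981, 0.1686, 0.0416]
tool_rot: [0.0, 0.994, 0.108, -0.002]
contact_force: [-14.7, -3.7, 21.3]
gripper_width: 0.001
grasp_force: 12.1
```

The TCP has stalled at 0.042 while the force climbs from 8 to 21 N, so the bar is on its stop. Lifting off and checking.

```bash
python3 -m crank '[{"x":0,"y":0,"z":-0.5,"turn":0},{"x":0,"y":0,"z":-1,"turn":0},{"x":0,"y":0,"z":-3,"turn":0},{"x":0,"y":0,"z":-4.5,"turn":0},{"x":0,"y":0,"z":-4.5,"turn":0}]'; python3 -m crank '[{"x":0,"y":0,"z":-4.5,"turn":0},{"x":0,"y":0,"z":-4.5,"turn":0},{"x":0,"y":0,"z":-4.5,"turn":0},{"x":0,"y":0,"z":0,"turn":0},{"x":0,"y":0,"z":0,"turn":0}]'
python3 - <<'E'
from h import *
a,d,S=grab("scene"); cv2.imwrite("pics/s3.png",cv2.resize(a[150:300,180:400],None,fx=3.4,fy=3.4,interpolation=cv2.INTER_CUBIC)[...,::-1])
S0=np.load("scene.npy"); R=np.array([[.977,.215],[-.215,.977]])
for nm,W in(("before",S0),("after",S)):
    l=(W[...,:2]-[.6044,.1696])@R.T
    for lo,hi in((-.08,-.03),(-.03,.02),(.02,.08)):
        m=(abs(l[...,0])<.009)&(l[...,1]>lo)&(l[...,1]<hi)&(W[...,2]>.03)&(W[...,2]<.07)
        print(nm,lo,m.sum(),np.median(W[...,2][m]).round(4) if m.any() else '')
    m=(abs(W[...,0]-.4126)<.008)&(abs(W[...,1]-.254)<.035)&(W[...,2]>.03)&(W[...,2]<.07); print(" short",m.sum(),np.median(W[...,2][m]))
E
```

```text
time: 7.8
tool_pos: [0.5985, 0.1687, 0.174]
tool_rot: [0.0, 0.994, 0.108, -0.001]
contact_force: [0.8, 0.5, -0.2]
gripper_width: 0.0
grasp_force: 0.0
time: 8.3
tool_pos: [0.6, 0.169, 0.3106]
tool_rot: [-0.0, 0.994, 0.108, 0.002]
contact_force: [-0.2, 0.8, -1.2]
gripper_width: -0.002
grasp_force: 0.0
before -0.08 0 
before -0.03 129 0.0586
before 0.02 227 0.0584
 short 262 0.059237453418984176
after -0.08 2 0.0316
after -0.03 124 0.042
after 0.02 226 0.0422
 short 257 0.059034589714506924
```

View pics/s3.png

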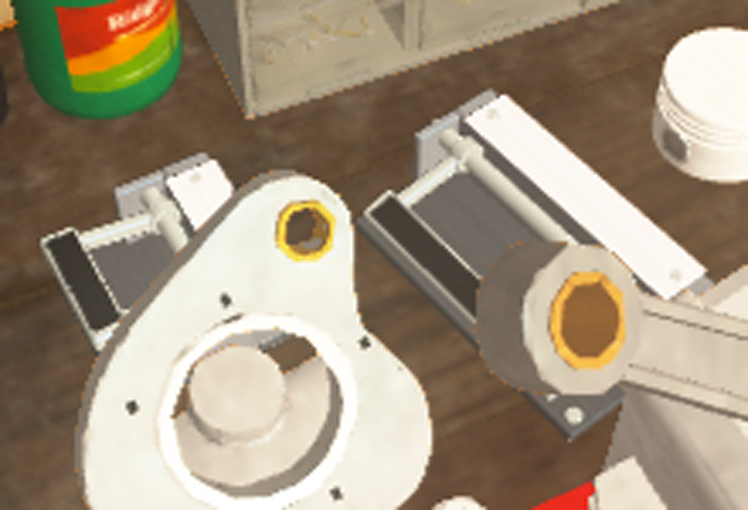

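The long bar, running from (380,205) to (470,290) in the crop, is fully down at 42 mm and level. The short bar at (85,280) is still up at 59 mm, and the arm is clear. Handing in.

```bash
python3 -c "
from plant import manip; print(manip.job_done())"
```

```text
the job is handed in; nothing more can be done
None
```

The long stop bar is pressed fully home and measured level at 42 mm over the half the camera can see. The short lamp bar is still up at 59 mm, the arm is clear, and the job was handed in at about 8 s; no verdict came back.

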